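Put the inoculated egg back into the egg incubator's tray

TASK

Use the tray hook to draw the incubator's egg tray right out by the finger hole in its front lip, and lay the hook back on its rest. Take the inoculated egg, the one with the red seal on top, from the blue stand and set it gently, blunt end up, in the tray's vacant pocket without dropping it or pressing it down; then push the tray fully home. The shells are fragile, and the other eggs and everything else on the bench stay as they are.

Things in the scene. Friction and masses are not known exactly. Their poses are not given: they have to be found in the camera images.
- sealed_egg: the inoculated hen's egg: cream, with a red seal about 18 mm across on its blunt upper end; 43 mm across, 56 mm tall, about 58 g. Stands pointed end down in one pocket of the blue stand (which one varies), tip 22 mm below the stand's top face. Origin at the pointed tip, z out through the blunt end. Safe to grip with 20 to 40 N; cracks if dropped 10 mm or pressed down with over 6 N
- sealed_egg_center (a point): centre of the sealed egg's widest ring (43 mm across), on its axis, 33 mm above the pointed tip and 23 mm below the top
- plain_egg: the other egg in the blue stand: no seal, same size and shape; leave it there. Origin at its pointed tip
- egg_stand: blue moulded stand with two egg pockets, 80 (x) x 156 (y) x 34 (z) mm, fixed to the bench. Origin at the centre of its underside; pockets at 38 mm either way along its y axis, 76 mm apart, so the gap between the two eggs is 33 mm. Egg tips in it stand 12 mm above the bench
- tray_hook: the tray hook, about 90 g: an orange grip bar 90 (x) x 14 (y) x 18 (z) mm; from its +x end a 6 mm steel rod runs on to 77 mm from the bar's centre and there bends straight down to 40 mm below the bar's axis. Origin at the bar's centre, x towards the rod, z up. It lies level in its rest, rod end down, origin 60 mm above the bench
- hook_tip (a point): lower end of the hook's down-bent rod: 77 mm ahead (+x) and 40 mm below the hook's origin
- hook_rest: grey rest for the hook, fixed: a 104 x 62 x 8 mm base with two upright saddles, 10 mm thick, 34 mm either way from its centre along its x axis; flared notches (22 mm wide at the bottom, 14 mm deep, open upwards) carry the bar's underside 51 mm above the bench; 58 mm of bar is free between the saddles. Origin at the centre of the underside; the hook lies along its x axis
- incubator_box: white bench-top egg incubator, 162 (x) x 206 (y) x 136 (z) mm, clear window in its roof, fixed to the bench. Origin on its underside, midway across; front face 100 mm from it on the -x side, towards the robot, back 62 mm on the +x side; the tray slides out along its -x axis
- egg_tray (a joint): how far the tray is drawn out, m: 0 home, 0.11 end stop; about 2 N of friction, stays where left. Plate 168 mm wide, top 34 mm above the bench, four egg pockets 76 mm apart both ways, all filled but the front left. A clear panel, 186 mm wide, 4 mm thick, top 108 mm high, crosses its front and moves with it; a lip 4 mm thick runs on 36 mm in front at plate height, open below
- finger_hole (a point): centre of the 20 mm round finger hole through the middle of the tray's front lip, on the lip's top face (34 mm above the bench, lip 4 mm thick), 18 mm in front of the window panel's front face. Moves with the tray; axes as the incubator's
- free_pocket (a point): bottom of the tray's vacant pocket (front left seen from the robot), where the egg's pointed tip comes to stand: 12 mm above the bench, 22 mm below the plate's top, 44 mm behind the window panel. A round tapered dimple lined with soft silicone, 43 mm across at the top, in which the egg centres itself. Moves with the tray; axes as the incubator's
- window_top (a point): middle of the upper edge of the tray's window panel, on its front face, 108 mm above the bench. Moves with the tray
- tray_egg_a: a hen's egg without a seal, same size and shape as the sealed one, standing blunt end up in the front right pocket of the incubator tray; leave it. Origin at its pointed tip (underside)
- tray_egg_c: a hen's egg without a seal, same size and shape as the sealed one, standing blunt end up in the back left pocket of the incubator tray; leave it. Origin at its pointed tip (underside)
- tray_egg_d: a hen's egg without a seal, same size and shape as the sealed one, standing blunt end up in the back right pocket of the incubator tray; leave it. Origin at its pointed tip (underside)
- microscope: black and white microscope, fixed between the rest and the incubator: a tall obstacle, 0.40 m high, y from 0.02 to 0.24; its stage front is at x = 0.55, its eyepieces lean towards the robot to x = 0.515 at y 0.08 to 0.18 and z 0.32 to 0.40. Carry things past in front of it, close to the robot. Origin at the middle of its foot
- marker: black and white marker pen, 135 mm long; bystander
- dish: petri dish, 72 mm across, 15 mm tall; bystander
- drops: brown dropper bottle with a white cap, 29 mm across, 62 mm tall; bystander
Things that resemble listed ones, but are neither listed nor needed, are in the scene too. Leave any purple look-alike of the sealed_egg alone.

How it is judged (in metres and radians):
On the way, in this order (a step that is already met when the one before it is completed fails the run):
1. the tray is drawn out at least 95 mm with the hook's tip down through the finger hole (horizontal distance between hook_tip and finger_hole below 0.012 m and z of hook_tip in the frame of finger_hole below -0.003 m and value of joint egg_tray above 0.095 m), for 0.1 s.
2. the sealed egg stands released in the vacant pocket while the tray is out (horizontal distance between sealed_egg_center and free_pocket below 0.008 m and z of sealed_egg_center in the frame of free_pocket between 0.027 and 0.039 m and angle between sealed_egg's own z axis and vertical below 0.35 rad and contact force between the fingers and sealed_egg below 0.1 N and value of joint egg_tray above 0.08 m), for 0.2 s.
At the end, for the whole second after the job is handed in: Tray home within 4 mm. Sealed egg released and at rest in the vacant pocket: axis within 8 mm, widest ring 27-39 mm above its bottom, blunt end up within 0.35 rad. Hook along its rest within 15 mm and 0.2 rad, origin 54-68 mm high. Other eggs upright within 0.35 rad in their pockets (value of joint egg_tray below 0.004 m and horizontal distance between sealed_egg_center and free_pocket below 0.008 m and z of sealed_egg_center in the frame of free_pocket between 0.027 and 0.039 m and angle between each of sealed_egg, plain_egg, tray_egg_a, tray_egg_c, tray_egg_d's own z axis and vertical below 0.35 rad and contact force between the fingers and sealed_egg below 0.1 N and linear speed of sealed_egg below 0.02 m/s and horizontal distance between tray_hook and hook_rest below 0.015 m and height (world z) of tray_hook between 0.054 and 0.068 m and angle between tray_hook's own z axis and vertical below 0.2 rad and angle between the x axis of tray_hook and the x axis of hook_rest, either way round below 0.2 rad and horizontal distance between plain_egg and egg_stand below 0.046 m); the robot touches nothing.
It fails at once if the sealed egg is pressed against the tray or incubator: contact forces of more than 14 N in all (a push straight down into a pocket wedges it, so 6 N makes about 14 N) (contact force between sealed_egg and incubator_box above 14 N).
It fails at once if the sealed egg is dropped: out of the fingers it moves faster than 0.45 m/s (a fall of 10 mm) (contact force between the fingers and sealed_egg below 0.1 N and linear speed of sealed_egg above 0.45 m/s).
It fails at once if the sealed egg is squeezed by the fingers with more than 50 N a finger (100 N in all) (contact force between the fingers and sealed_egg above 100 N).
It fails at once if another egg is knocked: the plain egg moves more than 10 mm or an egg tilts more than 0.5 rad (distance of plain_egg from where it was at the start of the episode above 0.01 m or angle between any of tray_egg_a, tray_egg_c, tray_egg_d, plain_egg's own z axis and vertical above 0.5 rad).
It fails at once if a bystander (marker, petri dish or dropper bottle) is moved more than 20 mm (distance of any of marker, dish, drops from where it was at the start of the episode above 0.02 m).
It also fails if it takes over 72 s, if anything falls off the work surface, if the arm or the gripper's body presses on something with over 40 N, if the wrist force passes 120 N, or if a joint passes its speed limit or range.

ROBOT

A 7-joint arm with a two-finger parallel gripper is mounted at the origin on a cart in front of the work surface, level with it; the furniture and walls round the work are solid. World frame = base frame: x ahead of the robot, y to its left, z up, the work surface at z = 0. Lengths are in mm, angles in degrees, forces in N, time in s.
With the tool pointing down it reaches from about 350 to 900 mm from the base axis. Payload 8.1 kg.
Tool frame: the origin (TCP) lies between the finger pads; the fingertips stand 14 mm ahead of it and the grasp point (between the pads) lies 5 mm behind it (robot.tip_extent is the distance from the TCP to the fingertips, in mm); z points along the fingers, y is the line along which they close (so a half turn about z gives the same grasp; the last joint's range is limited). The gripper opens to 85 mm and grips with 20 to 120 N. Pads are 22 mm wide; open, the fingers measure 114 mm over their backs; the gripper's body (76 mm by 85 mm) begins 54 mm behind the grasp point. The pads swing forward as they close: fully open they stand 13 mm farther back than shut.
Start: joints at [-76.582, 24.895, 1.432, 90.138, -0.665, 64.973, -4.303], TCP at [206.57, 589.889, 245.323] pointing down, gripper open.
Joint ranges: [-149.89, 149.89], [-25.12, 119.58], [-72.63, 75.52], [4.76, 147.25], [-75.54, 255.54], [6.69, 114.76], [-157.13, 157.13]. Speed limits (degrees/s): [127.2, 127.2, 172.46, 172.46, 180, 180, 180].

INTERFACE

Orientations are given as [roll, pitch, yaw] about the fixed x, y, z axes, in that order (R = Rz(yaw) Ry(pitch) Rx(roll)).
In Python, from plant import robot gives the robot as it stands.
- The arm moves only by the tool play_rows, never from a script. Its argument "deltas" is a list of rows, each an object with "jaw": the opening, from 0 (shut) to 1 (fully open); "travel": the shift along the world's x, y, z scaled (see below), a list of three; "turn": the turn about the world's z scaled (see below). In form: [{"jaw": jaw, "travel": [dx, dy, dz], "turn": turn}, ...]. A call has 1 to 10 rows; each row is the pose to reach, as a shift and turn from the pose commanded when the call began; what a row does not reach only later rows make up. The controller multiplies each number of a shift by 0.25 m and each number of a turn by 90 degrees. A row lasts 1/10 s, in which the tool goes at most 50 mm and 8.59 degrees, less where a joint would pass 70% of its speed; a pose out of reach is approached as far as the arm can. A call with a number of a shift or a turn outside -1 to 1 is refused whole. A call with a gripper value outside its range is refused whole. The fingers move at their own pace and stop on an object; "newtons" is the grip in N (left out, the last holds). Time passes only in rows, so rows that repeat a pose let the fingers close. It gives the time, the measured TCP pose, the force, the opening and the grip force at its end, in the units of the state.
- robot.sense(): the state, without advancing time (a new reading comes with each control period).
- robot.grab_frame(name): name is "scene" or "top" or "wrist"; returns a dict with "image" (384x512x3 uint8, red, green, blue), "fx", "fy", "cx", "cy" (pixels), "rvec" (rotation vector, rad) and "tvec" (3), from world to camera coordinates, as OpenCV has them; the wrist camera has in their place "hand_eye" (4x4, takes a point from camera to tool coordinates, whose origin is the TCP and whose axes are the flange's). Camera axes: x right, y down, z forward; pixel columns grow to the right and rows downward; lengths in mm; the calibration is good to about 2 mm. The wrist camera is an equidistant fisheye: a pixel r from the principal point sees the ray r / f radians off the axis. A picture is of the moment at which its call begins: read the wrist's pose just before it. There is no depth.
- robot.finish_job(): hands the job in; it is judged then, once.
The state is a dict: "t": time; "joint_pos": joint angles; "qd": joint speeds; "tau": joint torques, N m; "ee_pos": TCP position; "ee_rot": TCP orientation; "contact_force": force on the tool from outside, world axes, zero at the start; "moment": the same for the moment, N m; "gripper_width": finger opening in mm; "grasp_force": force on a finger pad.
Only numpy, scipy, OpenCV 4.12 (cv2) and the standard library are available. Lean on these libraries where they do the work, as an engineer would, in place of code of your own. Each camera call takes 0.05 s, during which the arm holds its last target. There are 200 camera calls.

## Working session

There is one attempt and no reset: what is moved stays moved. The work goes in short steps, Python scripts to look and compute and a tool call to move; the robot and the scene stay as the last step left them, time stands still between calls to the robot, and variables do not carry over. Pictures are saved under pics/ and viewed, at most 10 in all, crops included, and the job is handed in when it is done.

Besides the shell and the picture viewer there is one more tool, called after "Emit:" as a command line: name --argument value ..., lists and objects as JSON in quotes. play_rows: Moves the arm, as the interface text tells. Shifts and turns lie within -1 to 1; 1 stands for 0.25 m of shift or 90 degrees of turn. Its arguments: {"type":"object","properties":{"deltas":{"type":"array"},"newtons":{"type":"number"}},"required":["deltas"]}

```bash
mkdir -p pics
cat > h.py <<'E'
import numpy as np, cv2
from plant import robot
from scipy.spatial.transform import Rotation as Rn
def save(f,n): cv2.imwrite('pics/'+n,cv2.cvtColor(f['image'],cv2.COLOR_RGB2BGR))
def load(n): 
    d=dict(np.load(n)); return d
def ray(f,u,v):
    R=cv2.Rodrigues(np.array(f['rvec'],float))[0]; t=np.array(f['tvec'],float).ravel()
    d=R.T@np.array([(u-f['cx'])/f['fx'],(v-f['cy'])/f['fy'],1.]); return -R.T@t,d
def onz(f,u,v,z):
    o,d=ray(f,u,v); return o+d*(z-o[2])/d[2]
def proj(f,p):
    return cv2.projectPoints(np.array(p,float).reshape(-1,3),np.array(f['rvec'],float),np.array(f['tvec'],float),np.array([[f['fx'],0,f['cx']],[0,f['fy'],f['cy']],[0,0,1.]]),None)[0].reshape(-1,2)
E
python3 - <<'E'
from h import *
for n in('scene','top'):
    f=robot.grab_frame(n); save(f,n+'0.png'); np.savez(n+'.npz',**f)
    o,d=ray(f,256,192); print(n,o,d,f['fx'])
s=robot.sense(); print(s['ee_pos'],s['ee_rot'],s['t'],s['contact_force'],s['gripper_width'])
a=cv2.imread('pics/scene0.png');b=cv2.imread('pics/top0.png')
cv2.imwrite('pics/t2.png',cv2.resize(b,(800,600),interpolation=cv2.INTER_CUBIC))
cv2.imwrite('pics/s2.png',cv2.resize(a,(800,600),interpolation=cv2.INTER_CUBIC))
E
```

```text
scene [ 133.16801389  966.61864958 1207.05792835] [ 0.28667316 -0.57669883 -0.76507793] 464.6580663269334
top [ 488.48689871  149.48621663 1277.64229591] [ 0.05867223 -0.00799401 -0.99839341] 362.08603090594056
[206.40558636 589.4709997  244.61058004] [-1.79919901e+02  5.02347233e-03  1.60701018e+02] 0.1 [-0.04532081  0.04244056 -0.74274528] 85.15267990920614
```

View pics/t2.png

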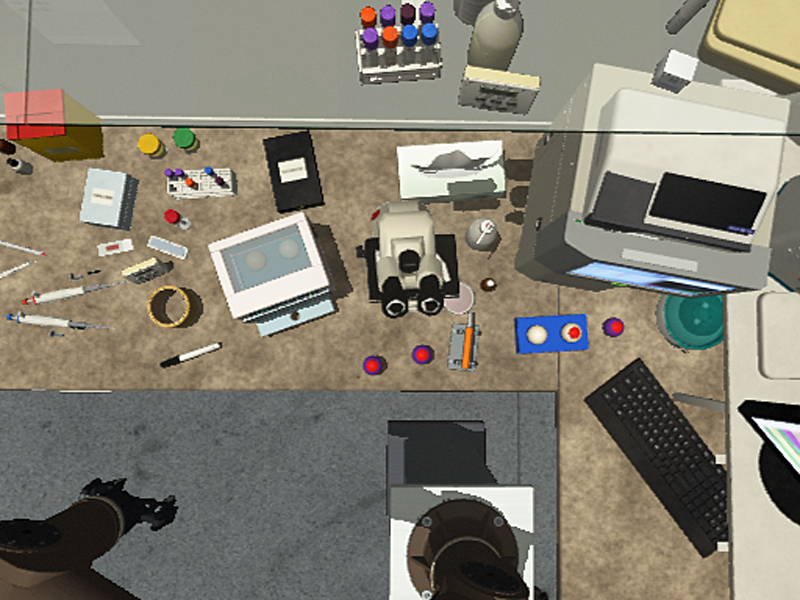

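View pics/s2.png

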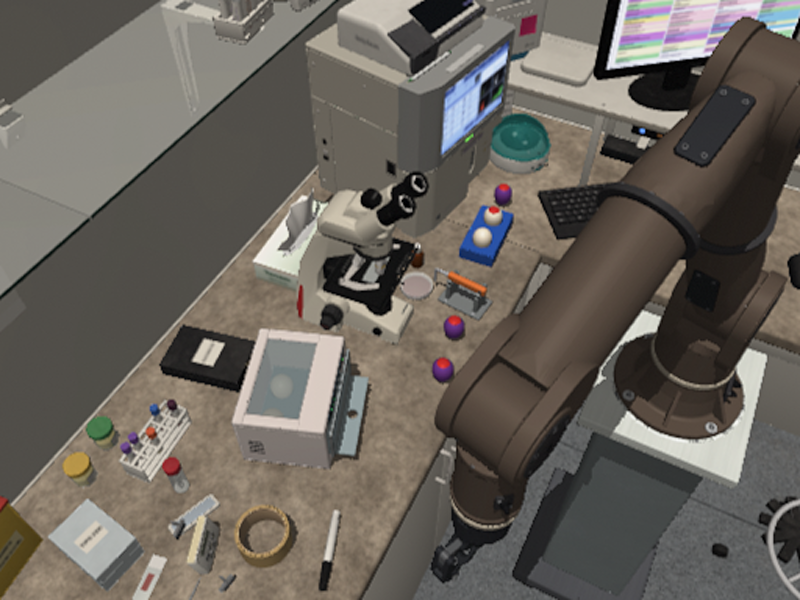

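The top view (800x600) shows these candidates for the sealed egg:
- **Cream egg with red seal:** in the blue stand at (572,333). This one matches.
- **Plain egg:** (537,334).
- **Purple look-alikes with red seals:** (373,365), (422,354) and (613,327).

The hook is orange at (467,342). The incubator is at (270,270), with its lip at (295,318) and the finger hole near (296,315).

Run:
```python
from h import *
f=load('top.npz'); im=f['image']; hsv=cv2.cvtColor(im,cv2.COLOR_RGB2HSV)
def comps(m,name,z,roi,amin=8):
    x0,y0,x1,y1=roi; mm=np.zeros_like(m); mm[y0:y1,x0:x1]=m[y0:y1,x0:x1]
    n,l,s,c=cv2.connectedComponentsWithStats(mm)
    for i in range(1,n):
        if s[i,4]>=amin:
            pts=np.argwhere(l==i)[:,::-1].astype(np.float32)
            w=np.array([onz(f,u,v,z)[:2] for u,v in pts],np.float32)
            print(name,c[i].round(1),s[i,4],onz(f,*c[i],z).round(1),'rect',[np.round(q,1) for q in cv2.minAreaRect(w)])
comps(cv2.inRange(hsv,(105,150,80),(125,255,255)),'blue',34,(320,190,385,235),50)
comps(cv2.inRange(hsv,(5,180,150),(18,255,255)),'orange',69,(280,190,320,245))
comps(cv2.inRange(hsv,(0,150,120),(4,255,255))|cv2.inRange(hsv,(172,150,120),(180,255,255)),'red',68,(220,190,410,245),4)
comps(cv2.inRange(hsv,(95,20,120),(115,110,255)),'lip',34,(150,180,220,220))
comps(cv2.inRange(hsv,(0,0,225),(180,25,255)),'white',136,(125,125,220,215),20)
big=cv2.resize(im[125:245,125:400],None,fx=2.9,fy=2.9,interpolation=cv2.INTER_CUBIC); cv2.imwrite('pics/crop1.png',cv2.cvtColor(big,cv2.COLOR_RGB2BGR))
```

```text
blue [352.3 213.2] 739 [ 490.4 -193.1   34. ] rect [array([ 490.5, -195.4]), array([ 78.2, 155. ]), np.float64(3.6)]
orange [298.4 222.4] 101 [458.8  -2.3  69. ] rect [array([458.5,  -2.3]), array([12.6, 84.7]), np.float64(83.6)]
red [394.5 209. ] 42 [ 505.3 -327.1   68. ] rect [array([ 505.1, -327.1]), array([21.3, 21.8]), np.float64(44.5)]
red [367.1 212.5] 41 [ 493.  -233.9   68. ] rect [array([ 493.2, -234.3]), array([20.9, 21.3]), np.float64(26.5)]
red [269.7 226.8] 46 [443.7  93.4  68. ] rect [array([443.9,  93.3]), array([21.2, 23.6]), np.float64(45.1)]
red [237.9 233.8] 44 [420.1 199.2  68. ] rect [array([421.1, 198.8]), array([23.2, 19.9]), np.float64(0.4)]
lip [156.5 181.5] 11 [595.6 480.1  34. ] rect [array([595.5, 478.6]), array([10.3, 13.7]), np.float64(0.4)]
lip [166.2 180.4] 8 [599.5 447.1  34. ] rect [array([599.1, 446.3]), array([ 3.4, 17. ]), np.float64(0.4)]
white [172.5 173.3] 1543 [612.8 403.6 136. ] rect [array([627.4, 408.4]), array([156.5, 202. ]), np.float64(20.3)]
```

View pics/crop1.png

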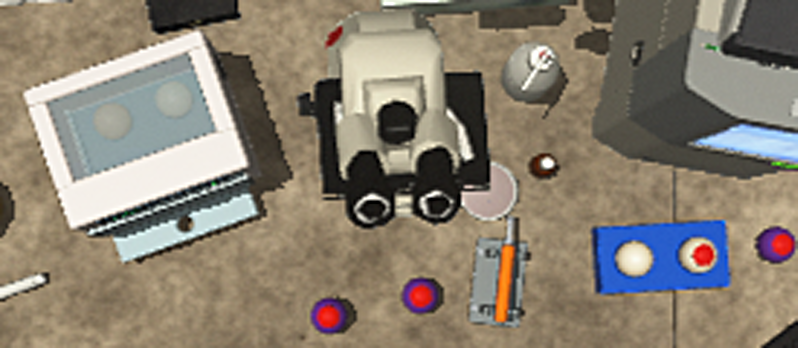

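The crop confirms that the red-sealed cream egg is in the right-hand (-y) pocket of the stand, and the hook's rod points away from the robot. Next I move over the tray front for a close wrist view.

Emit:
play_rows --deltas '[{"jaw":0.5,"travel":[0.2,-0.2,0.2],"turn":0.1},{"jaw":0.5,"travel":[0.35,-0.4,0.2],"turn":0.2},{"jaw":0.5,"travel":[0.5,-0.6,0.2],"turn":0.3},{"jaw":0.5,"travel":[0.65,-0.8,0.2],"turn":0.4},{"jaw":0.5,"travel":[0.78,-1,0.2],"turn":0.43},{"jaw":0.5,"travel":[0.78,-1,0.2],"turn":0.43},{"jaw":0.5,"travel":[0.78,-1,0.2],"turn":0.43},{"jaw":0.5,"travel":[0.78,-1,0.2],"turn":0.43}]'

```text
t: 0.9
ee_pos: [404.9, 334.9, 295.4]
ee_rot: [-179.9, 0.0, -161.1]
contact_force: [0.2, 0.3, 0.7]
gripper_width: 42.5
grasp_force: 0.0
```

```bash
cat >> h.py <<'E'
def wgrab():
    s=robot.sense(); f=robot.grab_frame('wrist'); f['p']=np.array(s['ee_pos']); f['R']=Rn.from_euler('xyz',s['ee_rot'],degrees=True).as_matrix(); f['q']=np.array(s['ee_rot']); return f
def wonz(f,u,v,z):
    a,b=u-f['cx'],v-f['cy']; r=np.hypot(a,b)+1e-9; th=r/f['fx']
    d=np.array([a/r*np.sin(th),b/r*np.sin(th),np.cos(th)])
    H=np.array(f['hand_eye']); d=f['R']@(H[:3,:3]@d); o=f['R']@H[:3,3]+f['p']
    return o+d*(z-o[2])/d[2]
def wproj(f,p):
    H=np.array(f['hand_eye']); t=f['R'].T@(np.array(p,float)-f['p']); c=H[:3,:3].T@(t-H[:3,3])
    th=np.arctan2(np.hypot(c[0],c[1]),c[2]); k=th*f['fx']/np.hypot(c[0],c[1]); return f['cx']+k*c[0],f['cy']+k*c[1]
E
python3 - <<'E'
from h import *
f=wgrab(); np.savez('w1.npz',**f); save(f,'w1.png'); print(f['p'],f['q'],f['fx'],f['cx'],f['cy'],robot.sense()['t']);print(np.array(f['hand_eye']).round(3))
print('hole top guess',onz(load('top.npz'),188.8,202.2,34))
E
```

```text
[404.91567036 334.90940686 295.36000787] [-1.79870456e+02  3.11791170e-02 -1.61070179e+02] 297.3186396354542 261.2694068447633 187.07564393529418 0.95
[[ 0.00000e+00 -9.48000e-01 -3.19000e-01  8.19620e+01]
 [ 1.00000e+00  1.00000e-03 -0.00000e+00  6.11000e-01]
 [ 0.00000e+00 -3.19000e-01  9.48000e-01 -1.30171e+02]
 [ 0.00000e+00  0.00000e+00  0.00000e+00  1.00000e+00]]
hole top guess [525.19926091 369.11679061  34.        ]
```

View pics/w1.png

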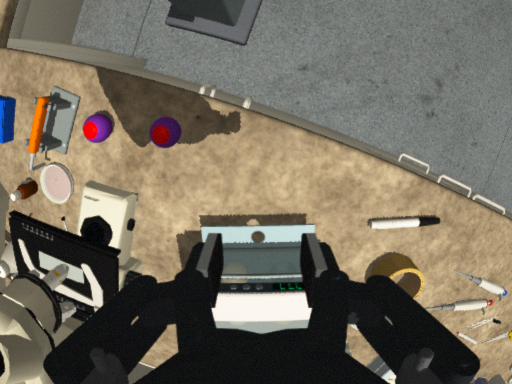

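The wrist view shows the tray lip at about (201–315, 226–245) with the hole near (258,238), the hook upper left at (40,125), and the panel behind the lip.

Run:
```python
from h import *
f=load('w1.npz'); im=f['image']; hsv=cv2.cvtColor(im,cv2.COLOR_RGB2HSV)
m=cv2.inRange(hsv,(85,20,120),(115,120,255)); m[:220]=0;m[262:]=0;m[:,:195]=0;m[:,322:]=0
n,l,s,c=cv2.connectedComponentsWithStats(m)
i=1+np.argmax(s[1:,4]); print(s[i],c[i]); print(hsv[238,258],hsv[235,240],hsv[238,250])
roi=im[228:250,240:276].astype(int).sum(2); print(roi[::2,::2])
# front edge (toward robot) per column
cols=range(205,312,6); P=[]
for u in cols:
    v=np.argwhere(m[:,u]).min(); P.append(wonz(f,u,v-0.5,34)[:2])
P=np.array(P); vx,vy,x0,y0=cv2.fitLine(P.astype(np.float32),cv2.DIST_HUBER,0,.01,.01).ravel(); print('front edge',vx,vy,x0,y0,np.degrees(np.arctan2(-vx,vy)))
print('hole',wonz(f,258,238,34))
for z,u,v in((34,201,227),(34,315,225)): print(wonz(f,u,v,z))
for h0,v0 in (((5,180,150),(18,255,255)),):
    mo=cv2.inRange(hsv,h0,v0); mo[:80]=0; mo[180:]=0; mo[:,80:]=0
    pts=np.argwhere(mo)[:,::-1]; w=np.array([wonz(f,u,v,69)[:2] for u,v in pts],np.float32); print('hook',len(pts),cv2.minAreaRect(w))
```

```text
[ 201  225  113   19 1359] [258.59381898 232.81604121]
[20 96 85] [ 85  29 222] [ 87  28 212]
[[637 640 643 640 645 638 639 639 646 644 649 651 650 652 650 646 654 646]
 [636 643 638 644 638 644 647 627 578 538 616 645 646 652 649 638 650 641]
 [636 643 640 635 637 640 587 290 191 190 237 443 639 652 648 649 644 645]
 [644 639 646 638 642 613 293 216 209 190 191 211 474 643 644 640 646 647]
 [638 639 644 646 638 594 232 228 223 211 199 204 364 635 647 645 643 646]
 [642 638 643 640 648 611 244 217 222 212 198 219 389 640 641 642 642 637]
 [637 637 642 629 637 630 452 216 212 225 211 269 554 641 645 644 636 645]
 [550 569 571 374 568 364 535 257 237 226 293 309 521 334 506 327 329 356]
 [268 262 278 264 263 256 263 265 272 260 268 267 256 264 276 268 256 275]
 [265 271 260 269 264 261 265 254 253 258 253 256 267 250 252 250 250 244]
 [193 175 180 176 182 184 194 181 174 179 197 187 194 187 188 191 173 187]]
front edge 0.34960988 -0.9368954 518.72845 344.02408 -159.53654
hole [529.76841305 372.50005858  34.        ]
[540.88891792 286.67903942  34.        ]
[482.46206029 445.30225496  34.        ]
hook 454 ((459.2502746582031, 1.4792518615722656), (20.475372314453125, 89.46566009521484), 83.8879623413086)
```

Emit:
play_rows --deltas '[{"jaw":0.5,"travel":[0,-0.2,0],"turn":-0.06},{"jaw":0.5,"travel":[0,-0.4,0],"turn":-0.12},{"jaw":0.5,"travel":[0,-0.6,0],"turn":-0.18},{"jaw":0.5,"travel":[0,-0.8,0],"turn":-0.24},{"jaw":0.5,"travel":[0,-1,0],"turn":-0.276},{"jaw":0.5,"travel":[0,-1,0],"turn":-0.276}]'

```text
t: 1.55
ee_pos: [401.0, 85.0, 295.4]
ee_rot: [-179.9, -0.0, 174.1]
contact_force: [0.2, 0.6, 0.6]
gripper_width: 42.7
grasp_force: 0.0
```

Emit:
play_rows --deltas '[{"jaw":0.5,"travel":[0.1,-0.17,-0.2],"turn":0},{"jaw":0.5,"travel":[0.2,-0.34,-0.4],"turn":0},{"jaw":0.5,"travel":[0.2,-0.34,-0.5],"turn":0},{"jaw":0.5,"travel":[0.2,-0.34,-0.5],"turn":0},{"jaw":0.5,"travel":[0.2,-0.34,-0.5],"turn":0}]'

```text
t: 2.05
ee_pos: [450.7, 5.6, 169.0]
ee_rot: [-179.9, -0.2, 174.6]
contact_force: [-0.4, -0.0, 1.0]
gripper_width: 42.5
grasp_force: 0.0
```

Run:
```python
from h import *
f=wgrab(); np.savez('w2.npz',**f); save(f,'w2.png'); print(f['p'],f['q'])
im=f['image'];hsv=cv2.cvtColor(im,cv2.COLOR_RGB2HSV)
mo=cv2.inRange(hsv,(5,180,100),(20,255,255)); n,l,s,c=cv2.connectedComponentsWithStats(mo)
for i in range(1,n):
    if s[i,4]>60:
        pts=np.argwhere(l==i)[:,::-1]; w=np.array([wonz(f,u,v,69)[:2] for u,v in pts],np.float32); print(s[i],c[i],cv2.minAreaRect(w))
print(wproj(f,[535,-9,20]))
```

```text
[450.71304937   5.5811475  168.96438267] [-179.94407776   -0.21775411  174.57250654]
[ 244  149   17  101 1636] [251.82762836 198.30745721] ((458.331787109375, -2.2455921173095703), (13.824957847595215, 90.0378646850586), 83.45024871826172)
(np.float64(254.8162778037689), np.float64(251.64492608463217))
```

View pics/w2.png

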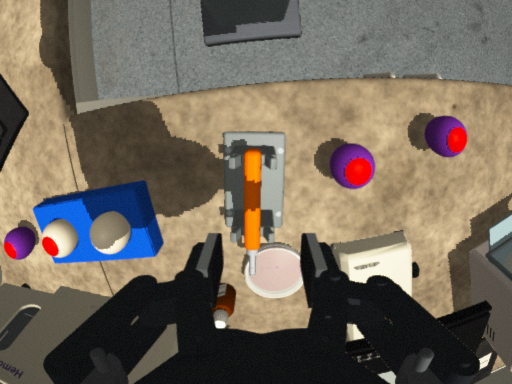

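The bar measures 14x90 mm at z = 69, as it should, with its centre at (458.3,-2.2) and yaw -6.55°. Now I grasp it.

Emit:
play_rows --deltas '[{"jaw":0.5,"travel":[0.03,-0.031,-0.1],"turn":-0.012},{"jaw":0.5,"travel":[0.03,-0.031,-0.25],"turn":-0.012},{"jaw":0.5,"travel":[0.03,-0.031,-0.36],"turn":-0.012},{"jaw":0.5,"travel":[0.03,-0.031,-0.456],"turn":-0.012},{"jaw":0.5,"travel":[0.03,-0.031,-0.456],"turn":-0.012},{"jaw":0,"travel":[0.03,-0.031,-0.456],"turn":-0.012},{"jaw":0,"travel":[0.03,-0.031,-0.456],"turn":-0.012},{"jaw":0,"travel":[0.03,-0.031,-0.456],"turn":-0.012},{"jaw":0,"travel":[0.03,-0.031,-0.456],"turn":-0.012},{"jaw":0,"travel":[0.03,-0.031,-0.456],"turn":-0.012}]' --newtons 80

```text
t: 3.1
ee_pos: [460.5, -2.0, 58.4]
ee_rot: [179.9, 0.2, 173.5]
contact_force: [-1.3, 1.4, 7.8]
gripper_width: 12.9
grasp_force: 78.0
```

Emit:
play_rows --deltas '[{"jaw":0,"travel":[0,0,0.1],"turn":0},{"jaw":0,"travel":[0,0,0.3],"turn":0},{"jaw":0,"travel":[0,0,0.5],"turn":0},{"jaw":0,"travel":[-0.16,0.02,0.5],"turn":0.03},{"jaw":0,"travel":[-0.32,0.2,0.5],"turn":0.09},{"jaw":0,"travel":[-0.32,0.4,0.5],"turn":0.15},{"jaw":0,"travel":[-0.32,0.6,0.5],"turn":0.21},{"jaw":0,"travel":[-0.32,0.8,0.5],"turn":0.27},{"jaw":0,"travel":[-0.32,1,0.5],"turn":0.3},{"jaw":0,"travel":[-0.32,1,0.5],"turn":0.3}]'

```text
t: 4.1
ee_pos: [378.7, 253.8, 183.1]
ee_rot: [179.8, 0.2, -159.0]
contact_force: [-0.9, -0.4, -1.0]
gripper_width: 12.5
grasp_force: 78.4
```

Emit:
play_rows --deltas '[{"jaw":0,"travel":[0.15,0.2,0],"turn":0},{"jaw":0,"travel":[0.32,0.4,0],"turn":0},{"jaw":0,"travel":[0.32,0.4,-0.2],"turn":0},{"jaw":0,"travel":[0.32,0.4,-0.25],"turn":0},{"jaw":0,"travel":[0.32,0.4,-0.25],"turn":0},{"jaw":0,"travel":[0.32,0.4,-0.25],"turn":0}]'

```text
t: 4.7
ee_pos: [459.1, 346.7, 120.0]
ee_rot: [-180.0, 0.0, -159.6]
contact_force: [0.2, -0.9, -0.5]
gripper_width: 12.5
grasp_force: 78.4
```

Run:
```python
from h import *
f=wgrab(); np.savez('w3.npz',**f); print(f['p'],f['q'])
save({'image':cv2.resize(f['image'][90:310,130:390],None,fx=2.7,fy=2.7,interpolation=cv2.INTER_CUBIC)},'w3.png')
print('hole px',wproj(f,[529,372,34]))
```

```text
[459.11193961 346.67223849 120.03484998] [-1.79985821e+02  1.99216603e-02 -1.59554094e+02]
hole px (np.float64(259.8729148339551), np.float64(276.45872217540625))
```

View pics/w3.png

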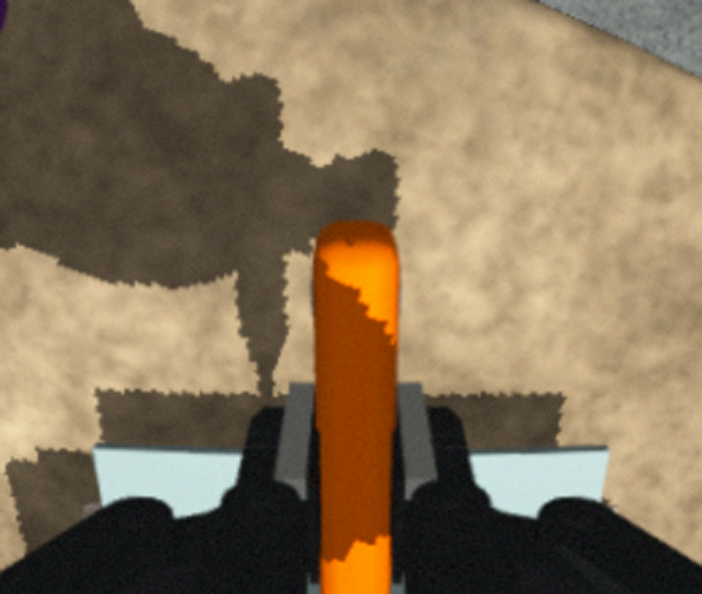

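The crop shows the bar held straight, with the lip corners at crop (94,447) and (608,447). The bar hides the hole, so I work out its position from the corners.

Run:
```python
from h import *
f=load('w3.npz'); im=f['image']; hsv=cv2.cvtColor(im,cv2.COLOR_RGB2HSV)
m=cv2.inRange(hsv,(80,10,130),(115,120,255)); P=[]
for u in list(range(170,215,3))+list(range(310,350,3)):
    v=np.argwhere(m[230:275,u]).min()+230; P.append(wonz(f,u,v-0.5,34)[:2])
vx,vy,x0,y0=cv2.fitLine(np.array(P,np.float32),cv2.DIST_HUBER,0,.01,.01).ravel(); yaw=np.degrees(np.arctan2(vx,-vy)); 
A=wonz(f,164.8,255.6,34);B=wonz(f,355.2,255.6,34); M=(A+B)/2; print('yaw',yaw,'corners',A,B,np.linalg.norm(A-B))
d=np.array([vx,vy]); M2=np.array([x0,y0])+d*(d@(M[:2]-[x0,y0])); u=np.array([-d[1],d[0]]); u*=np.sign(u[0])
hole=M2+18*u; print('hole',hole,u)
mo=cv2.inRange(hsv,(5,180,60),(20,255,255)); mo[:160]=0
r=np.argwhere(mo.sum(1)>2000).ravel(); print('bar first rows',r[:3])
for v in (175,178,181):
    print(v,[ (R:=f['R'].T@(wonz(f,np.argwhere(mo[v]).mean(),v,130.6)-f['p'])).round(1)])
print('tip pred', f['p'][:2]-f['R'][:2,0]*0+ u*(77-2.2))
# side views: rear end of the bar
for n in ('top','scene'):
    g=robot.grab_frame(n); h=cv2.cvtColor(g['image'],cv2.COLOR_RGB2HSV); mk=cv2.inRange(h,(5,180,80),(18,255,255))
    k,l,s,c=cv2.connectedComponentsWithStats(mk); pr=proj(g,f['p']+[0,0,10])[0]
    j=min(range(1,k),key=lambda j:np.hypot(*(c[j]-pr))+ (1e3 if s[j,4]<20 else 0)); print(n,pr,c[j],s[j], onz(g,*c[j],130.6))
```

```text
yaw 20.262602 corners [540.1423334  286.50657675  34.        ] [481.18724149 443.80412419  34.        ] 167.98280058627472
hole [527.65248494 371.42668814] [0.9381152  0.34632337]
bar first rows [172 173 174]
175 [array([ 47. ,   0.7, -10.6])]
178 [array([ 45.7,   0.7, -10.6])]
181 [array([ 44.3,   0.7, -10.6])]
tip pred [529.28296012 372.57722774]
top [190.24294424 222.30408357] [249.15740741  23.19444444] [245  17  10  14 108] [1105.36566164  165.63785621  130.6       ]
scene [249.55399056 249.42773496] [259.12068966 251.44827586] [254 249  12   6  58] [432.65938668 340.82098563 130.6       ]
```

Emit:
play_rows --deltas '[{"jaw":0,"travel":[-0.006,-0.004,-0.08],"turn":0},{"jaw":0,"travel":[-0.006,-0.004,-0.15],"turn":0},{"jaw":0,"travel":[-0.006,-0.004,-0.18],"turn":0},{"jaw":0,"travel":[-0.006,-0.004,-0.2],"turn":0},{"jaw":0,"travel":[-0.006,-0.004,-0.22],"turn":0},{"jaw":0,"travel":[-0.006,-0.004,-0.24],"turn":0},{"jaw":0,"travel":[-0.006,-0.004,-0.244],"turn":0},{"jaw":0,"travel":[-0.006,-0.004,-0.244],"turn":0}]'

```text
t: 5.65
ee_pos: [457.6, 346.1, 57.9]
ee_rot: [180.0, -0.0, -159.5]
contact_force: [0.1, -0.2, -0.1]
gripper_width: 12.5
grasp_force: 78.4
```

Emit:
play_rows --deltas '[{"jaw":0,"travel":[-0.01,-0.004,0],"turn":0},{"jaw":0,"travel":[-0.024,-0.009,0],"turn":0},{"jaw":0,"travel":[-0.046,-0.017,0],"turn":0},{"jaw":0,"travel":[-0.07,-0.026,0],"turn":0},{"jaw":0,"travel":[-0.095,-0.035,0],"turn":0},{"jaw":0,"travel":[-0.12,-0.0445,0],"turn":0},{"jaw":0,"travel":[-0.145,-0.0535,0],"turn":0},{"jaw":0,"travel":[-0.17,-0.063,0],"turn":0},{"jaw":0,"travel":[-0.195,-0.072,0],"turn":0},{"jaw":0,"travel":[-0.22,-0.0815,0],"turn":0}]'

```text
t: 6.65
ee_pos: [402.1, 325.7, 57.9]
ee_rot: [180.0, 0.0, -159.5]
contact_force: [2.1, 1.1, -0.6]
gripper_width: 12.5
grasp_force: 78.3
```

Emit:
play_rows --deltas '[{"jaw":0,"travel":[-0.024,-0.009,0],"turn":0},{"jaw":0,"travel":[-0.048,-0.018,0],"turn":0},{"jaw":0,"travel":[-0.073,-0.027,0],"turn":0},{"jaw":0,"travel":[-0.098,-0.0363,0],"turn":0},{"jaw":0,"travel":[-0.123,-0.0455,0],"turn":0},{"jaw":0,"travel":[-0.148,-0.0548,0],"turn":0},{"jaw":0,"travel":[-0.173,-0.064,0],"turn":0},{"jaw":0,"travel":[-0.194,-0.072,0],"turn":0},{"jaw":0,"travel":[-0.206,-0.0763,0],"turn":0},{"jaw":0,"travel":[-0.206,-0.0763,0],"turn":0}]'

```text
t: 7.65
ee_pos: [350.3, 306.2, 57.7]
ee_rot: [-180.0, -0.1, -159.5]
contact_force: [-0.2, -0.3, -1.4]
gripper_width: 12.5
grasp_force: 78.4
```

Run:
```python
from h import *
g=robot.grab_frame('top'); np.savez('top2.npz',**g)
save({'image':cv2.resize(g['image'][140:250,120:250],None,fx=5,fy=5,interpolation=cv2.INTER_CUBIC)},'t3.png')
f=wgrab(); np.savez('w4.npz',**f); im=f['image']; hsv=cv2.cvtColor(im,cv2.COLOR_RGB2HSV)
m=cv2.inRange(hsv,(80,10,130),(115,120,255)); P=[]
for u in list(range(170,215,3))+list(range(310,350,3)):
    q=np.argwhere(m[240:330,u])
    if len(q): P.append(wonz(f,u,q.min()+239.5,34)[:2])
print(f['p'],len(P))
if len(P)>5:
  d=np.array([0.9375,0.348]); v=np.array(P)@d; print('front edge along u',np.median(v),v.std(),'home',np.array([527.65,371.43])@d-18)
```

```text
[350.41392617 306.13809384  57.65915237] 1
```

View pics/t3.png

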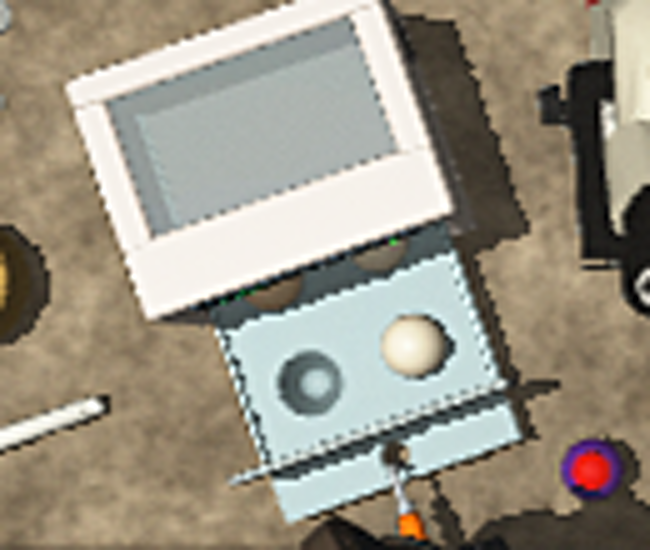

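The tray is out: its front egg is visible at (412,345), the vacant pocket at (310,383), and the hook's rod is in the hole at (395,457).

Run:
```python
from h import *
g=load('top2.npz'); d=np.array([0.9375,0.348])
h0=np.array([527.65,371.43])
print('hole',onz(g,199.3,231.2,34),'home top',onz(load('top.npz'),188.8,202.2,34))
h1=onz(g,199.3,231.2,34)[:2]; print('out~',(onz(load('top.npz'),188.8,202.2,34)[:2]-h1)@d)
# lip front edge corners crop (290,522),(522,437)
for x,y in((290,522),(522,437),(310,383)): print(onz(g,120+x/5,140+y/5,34 if y>400 else 20))
```

```text
hole [426.54729445 331.98941986  34.        ] home top [525.19926091 369.11679061  34.        ]
out~ 105.40654357248387
[381.62547167 403.45004462  34.        ]
[439.78409305 246.7663677   34.        ]
[475.80011694 394.18224707  20.        ]
```

Emit:
play_rows --deltas '[{"jaw":0,"travel":[0.008,0.003,0.1],"turn":0},{"jaw":0,"travel":[0.008,0.003,0.3],"turn":0},{"jaw":0,"travel":[0.008,0.003,0.5],"turn":0},{"jaw":0,"travel":[0.05,-0.2,0.5],"turn":-0.08},{"jaw":0,"travel":[0.1,-0.4,0.5],"turn":-0.16},{"jaw":0,"travel":[0.1,-0.6,0.5],"turn":-0.24},{"jaw":0,"travel":[0.1,-0.8,0.5],"turn":-0.3},{"jaw":0,"travel":[0.1,-1,0.5],"turn":-0.3},{"jaw":0,"travel":[0.1,-1,0.5],"turn":-0.3}]'

```text
t: 8.65
ee_pos: [374.7, 50.9, 182.6]
ee_rot: [-179.9, -0.1, 173.0]
contact_force: [0.2, 1.4, -0.9]
gripper_width: 12.6
grasp_force: 79.1
```

Emit:
play_rows --deltas '[{"jaw":0,"travel":[0.1,-0.18,0],"turn":0},{"jaw":0,"travel":[0.25,-0.235,0],"turn":0},{"jaw":0,"travel":[0.34,-0.235,0],"turn":0},{"jaw":0,"travel":[0.34,-0.235,-0.15],"turn":0},{"jaw":0,"travel":[0.34,-0.235,-0.3],"turn":0},{"jaw":0,"travel":[0.34,-0.235,-0.4],"turn":0},{"jaw":0,"travel":[0.34,-0.235,-0.4],"turn":0},{"jaw":0,"travel":[0.34,-0.235,-0.4],"turn":0}]'

```text
t: 9.45
ee_pos: [460.8, -2.2, 83.0]
ee_rot: [-180.0, -0.1, 173.5]
contact_force: [0.6, 0.5, -0.5]
gripper_width: 12.8
grasp_force: 79.1
```

Emit:
play_rows --deltas '[{"jaw":0,"travel":[0,0,-0.04],"turn":0},{"jaw":0,"travel":[0,0,-0.07],"turn":0},{"jaw":0,"travel":[0,0,-0.09],"turn":0},{"jaw":0,"travel":[0,0,-0.098],"turn":0},{"jaw":0,"travel":[0,0,-0.098],"turn":0},{"jaw":0,"travel":[0,0,-0.098],"turn":0}]'

```text
t: 10.05
ee_pos: [461.0, -2.0, 58.5]
ee_rot: [180.0, -0.0, 173.5]
contact_force: [-0.6, 0.3, 0.6]
gripper_width: 12.5
grasp_force: 79.5
```

Emit:
play_rows --deltas '[{"jaw":0.2,"travel":[0,0,0],"turn":0},{"jaw":0.4,"travel":[0,0,0],"turn":0},{"jaw":0.4,"travel":[0,0,0],"turn":0},{"jaw":0.4,"travel":[0,0,0],"turn":0},{"jaw":0.4,"travel":[0,0,0.1],"turn":0},{"jaw":0.4,"travel":[0,0,0.3],"turn":0},{"jaw":0.4,"travel":[0,0,0.45],"turn":0},{"jaw":0.4,"travel":[0,0,0.45],"turn":0}]'

```text
t: 10.85
ee_pos: [463.9, -2.1, 175.2]
ee_rot: [179.9, 0.4, 173.5]
contact_force: [0.0, 0.1, 0.1]
gripper_width: 33.7
grasp_force: 0.0
```

Run:
```python
from h import *
f=wgrab(); np.savez('w5.npz',**f); print(f['p'],f['q'])
hsv=cv2.cvtColor(f['image'],cv2.COLOR_RGB2HSV)
mo=cv2.inRange(hsv,(5,180,100),(20,255,255)); n,l,s,c=cv2.connectedComponentsWithStats(mo)
for i in range(1,n):
    if s[i,4]>200:
        pts=np.argwhere(l==i)[:,::-1]; w=np.array([wonz(f,u,v,69)[:2] for u,v in pts],np.float32); print(s[i],cv2.minAreaRect(w))
```

```text
[463.88419274  -2.08760406 175.2069597 ] [179.86018087   0.43844503 173.46003151]
[ 253  130   17  102 1618] ((458.928466796875, -1.1793575286865234), (13.318175315856934, 89.51544189453125), 83.28326416015625)
```

The hook is back on its rest within about 1 mm. Next I move over the sealed egg.

Emit:
play_rows --deltas '[{"jaw":0.75,"travel":[0,-0.15,0.04],"turn":-0.09},{"jaw":0.75,"travel":[0,-0.3,0.04],"turn":-0.18},{"jaw":0.75,"travel":[0,-0.45,0.04],"turn":-0.27},{"jaw":0.75,"travel":[0.03,-0.6,0.04],"turn":-0.36},{"jaw":0.75,"travel":[0.06,-0.75,0.04],"turn":-0.45},{"jaw":0.75,"travel":[0.1,-0.9,0.04],"turn":-0.54},{"jaw":0.75,"travel":[0.13,-0.924,0.04],"turn":-0.63},{"jaw":0.75,"travel":[0.13,-0.924,0.04],"turn":-0.72},{"jaw":0.75,"travel":[0.13,-0.924,0.04],"turn":-0.81},{"jaw":0.75,"travel":[0.13,-0.924,0.04],"turn":-0.889}]'

```text
t: 11.9
ee_pos: [492.8, -233.0, 179.3]
ee_rot: [-179.9, -0.0, 93.1]
contact_force: [-0.2, -0.1, -0.4]
gripper_width: 63.9
grasp_force: 0.0
```

Emit:
play_rows --deltas '[{"jaw":0.75,"travel":[0,0,0],"turn":0},{"jaw":0.75,"travel":[0,0,0],"turn":0},{"jaw":0.75,"travel":[0,0,0],"turn":0}]'

```text
t: 12.2
ee_pos: [493.3, -232.9, 180.4]
ee_rot: [-180.0, -0.0, 93.6]
contact_force: [0.3, -0.1, 0.1]
gripper_width: 63.7
grasp_force: 0.0
```

Run:
```python
from h import *
f=wgrab(); np.savez('w6.npz',**f); save(f,'w6.png'); print(f['p'],f['q'],robot.sense()['t'])
hsv=cv2.cvtColor(f['image'],cv2.COLOR_RGB2HSV)
def cc(m,nm,z,a):
    n,l,s,c=cv2.connectedComponentsWithStats(m)
    for i in range(1,n):
        if s[i,4]>a:
            pts=np.argwhere(l==i)[:,::-1]; w=np.array([wonz(f,u,v,z)[:2] for u,v in pts],np.float32); print(nm,s[i],c[i].round(1),cv2.minAreaRect(w), wonz(f,*c[i],z))
cc(cv2.inRange(hsv,(0,150,120),(4,255,255))|cv2.inRange(hsv,(172,150,120),(180,255,255)),'red',67,60)
cc(cv2.inRange(hsv,(105,150,80),(125,255,255)),'blue',34,300)
g=load('w1.npz')
for z in (4,6,8,10,12,14): print(z,[np.round(wproj(g,g['p']+g['R']@np.array([11,y,z])),1) for y in (21.25,-21.25)])
save({'image':cv2.resize(g['image'][215:300,190:340],None,fx=5,fy=5)},'w1c.png')
```

```text
[ 493.30955052 -232.94639049  180.36117814] [-1.79959774e+02 -1.10673653e-02  9.36326893e+01] 12.25
red [248 176  28  27 572] [261.5 189.3] ((493.7015380859375, -234.25083923339844), (23.38138198852539, 23.469310760498047), 47.67741012573242) [ 493.64060939 -234.2467714    67.        ]
red [257 265  23  19 348] [267.8 274.1] ((505.87158203125, -322.83819580078125), (21.922603607177734, 22.23256492614746), 3.380988597869873) [ 505.5952157  -322.70809142   67.        ]
blue [ 219   58   86  158 9340] [261.5 133.3] ((491.3192443847656, -196.5187530517578), (78.55490112304688, 154.2596435546875), 3.6321678161621094) [ 490.88460524 -190.41842921   34.        ]
4 [array([301.7, 234.8]), array([218.6, 234.7])]
6 [array([301.2, 233. ]), array([219.1, 232.9])]
8 [array([300.8, 231.2]), array([219.6, 231.2])]
10 [array([300.3, 229.5]), array([220.1, 229.5])]
12 [array([299.9, 227.9]), array([220.6, 227.8])]
14 [array([299.4, 226.2]), array([221. , 226.1])]
```

View pics/w6.png

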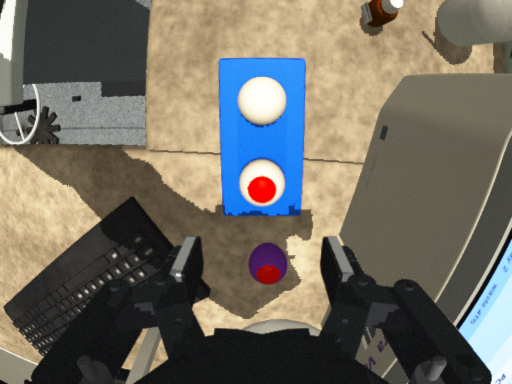

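The wrist view shows the sealed egg centred at (261,185) in the lower pocket of the stand, the plain egg at (262,102), and the purple look-alike at (268,265) outside the stand. Before going down I check where the fingertips actually reach.

Run:
```python
from h import *
for n,hw,zs in (('w1.npz',21.25,(2,4,6,8,10,12,14)),('w6.npz',31.9,(0,3,6,9,12)),('w3.npz',6.3,(0,3,6,9,12,14))):
    g=load(n); gr=cv2.cvtColor(g['image'],cv2.COLOR_RGB2GRAY); print(n)
    for z in zs: print(z,[np.round(wproj(g,g['p']+g['R']@np.array([11,y,z])),1) for y in (hw+1,-hw-1)])
    u=int(round(wproj(g,g['p']+g['R']@np.array([11,hw+3,9]))[0])); 
    for k in(u,u+2): print(k,list(gr[218:262,k]))
```

```text
w1.npz
2 [array([304.1, 236.6]), array([216.2, 236.5])]
4 [array([303.6, 234.8]), array([216.7, 234.7])]
6 [array([303.1, 233. ]), array([217.2, 232.9])]
8 [array([302.6, 231.2]), array([217.7, 231.1])]
10 [array([302.2, 229.5]), array([218.2, 229.4])]
12 [array([301.7, 227.8]), array([218.7, 227.8])]
14 [array([301.3, 226.2]), array([219.2, 226.1])]
306 [np.uint8(135), np.uint8(130), np.uint8(129), np.uint8(129), np.uint8(133), np.uint8(130), np.uint8(110), np.uint8(203), np.uint8(220), np.uint8(220), np.uint8(220), np.uint8(219), np.uint8(220), np.uint8(217), np.uint8(203), np.uint8(115), np.uint8(70), np.uint8(46), np.uint8(42), np.uint8(27), np.uint8(21), np.uint8(20), np.uint8(16), np.uint8(17), np.uint8(19), np.uint8(17), np.uint8(14), np.uint8(17), np.uint8(14), np.uint8(17), np.uint8(12), np.uint8(13), np.uint8(17), np.uint8(16), np.uint8(13), np.uint8(14), np.uint8(16), np.uint8(11), np.uint8(17), np.uint8(19), np.uint8(11), np.uint8(14), np.uint8(13), np.uint8(14)]
308 [np.uint8(152), np.uint8(152), np.uint8(157), np.uint8(156), np.uint8(157), np.uint8(134), np.uint8(114), 
[... 2931 characters left out ...]
int8(23), np.uint8(28), np.uint8(23), np.uint8(22), np.uint8(17)]
280 [np.uint8(147), np.uint8(146), np.uint8(148), np.uint8(151), np.uint8(160), np.uint8(161), np.uint8(160), np.uint8(161), np.uint8(163), np.uint8(166), np.uint8(163), np.uint8(168), np.uint8(168), np.uint8(134), np.uint8(98), np.uint8(84), np.uint8(82), np.uint8(84), np.uint8(85), np.uint8(85), np.uint8(82), np.uint8(84), np.uint8(84), np.uint8(84), np.uint8(83), np.uint8(82), np.uint8(84), np.uint8(82), np.uint8(82), np.uint8(84), np.uint8(85), np.uint8(82), np.uint8(85), np.uint8(82), np.uint8(80), np.uint8(80), np.uint8(79), np.uint8(81), np.uint8(81), np.uint8(78), np.uint8(81), np.uint8(74), np.uint8(73), np.uint8(72)]
```

Emit:
play_rows --deltas '[{"jaw":0.75,"travel":[0.002,-0.005,-0.12],"turn":0},{"jaw":0.75,"travel":[0.002,-0.005,-0.24],"turn":0},{"jaw":0.75,"travel":[0.002,-0.005,-0.36],"turn":0},{"jaw":0.75,"travel":[0.002,-0.005,-0.45],"turn":0},{"jaw":0.75,"travel":[0.002,-0.005,-0.51],"turn":0},{"jaw":0.75,"travel":[0.002,-0.005,-0.53],"turn":0},{"jaw":0.75,"travel":[0.002,-0.005,-0.53],"turn":0},{"jaw":0.75,"travel":[0.002,-0.005,-0.53],"turn":0}]' --newtons 28

```text
t: 13.05
ee_pos: [494.6, -234.7, 49.2]
ee_rot: [179.9, 0.0, 93.5]
contact_force: [-1.2, -0.4, -0.9]
gripper_width: 64.0
grasp_force: 0.0
```

Emit:
play_rows --deltas '[{"jaw":0.68,"travel":[0,0,0],"turn":0},{"jaw":0.62,"travel":[0,0,0],"turn":0},{"jaw":0.56,"travel":[0,0,0],"turn":0},{"jaw":0.5,"travel":[0,0,0],"turn":0},{"jaw":0.45,"travel":[0,0,0],"turn":0},{"jaw":0.4,"travel":[0,0,0],"turn":0},{"jaw":0.4,"travel":[0,0,0],"turn":0},{"jaw":0.4,"travel":[0,0,0],"turn":0}]'

```text
t: 13.85
ee_pos: [493.6, -234.4, 48.6]
ee_rot: [-180.0, -0.0, 93.5]
contact_force: [-3.2, 0.9, 6.0]
gripper_width: 41.4
grasp_force: 27.5
```

Emit:
play_rows --deltas '[{"jaw":0.4,"travel":[0,0,0.03],"turn":0},{"jaw":0.4,"travel":[0,0,0.1],"turn":0},{"jaw":0.4,"travel":[0,0,0.22],"turn":0},{"jaw":0.4,"travel":[0,0,0.36],"turn":0},{"jaw":0.4,"travel":[-0.05,0.05,0.48],"turn":0.04},{"jaw":0.4,"travel":[-0.12,0.18,0.58],"turn":0.1},{"jaw":0.4,"travel":[-0.22,0.34,0.6],"turn":0.17},{"jaw":0.4,"travel":[-0.31,0.5,0.6],"turn":0.24},{"jaw":0.4,"travel":[-0.38,0.66,0.6],"turn":0.31},{"jaw":0.4,"travel":[-0.4,0.8,0.6],"turn":0.38}]'

```text
t: 14.85
ee_pos: [391.9, -32.8, 198.6]
ee_rot: [180.0, -0.1, 127.9]
contact_force: [0.9, -0.1, -0.9]
gripper_width: 40.9
grasp_force: 28.5
```

Emit:
play_rows --deltas '[{"jaw":0.4,"travel":[0,0.15,0.02],"turn":0.08},{"jaw":0.4,"travel":[0,0.3,0.06],"turn":0.16},{"jaw":0.4,"travel":[0,0.45,0.1],"turn":0.24},{"jaw":0.4,"travel":[0,0.6,0.14],"turn":0.32},{"jaw":0.4,"travel":[0,0.75,0.18],"turn":0.4},{"jaw":0.4,"travel":[0,0.88,0.22],"turn":0.48},{"jaw":0.4,"travel":[0,0.96,0.24],"turn":0.56},{"jaw":0.4,"travel":[0,1,0.24],"turn":0.64},{"jaw":0.4,"travel":[0,1,0.24],"turn":0.72},{"jaw":0.4,"travel":[0,1,0.24],"turn":0.807}]'

```text
t: 15.85
ee_pos: [394.0, 215.9, 258.6]
ee_rot: [-180.0, 0.0, -159.4]
contact_force: [0.0, 0.2, -0.2]
gripper_width: 41.1
grasp_force: 28.5
```

Emit:
play_rows --deltas '[{"jaw":0.4,"travel":[0.04,0.13,0],"turn":0},{"jaw":0.4,"travel":[0.12,0.27,0],"turn":0},{"jaw":0.4,"travel":[0.22,0.4,0],"turn":0},{"jaw":0.4,"travel":[0.33,0.53,0],"turn":0},{"jaw":0.4,"travel":[0.44,0.65,0],"turn":0},{"jaw":0.4,"travel":[0.54,0.74,0],"turn":0},{"jaw":0.4,"travel":[0.6,0.79,0],"turn":0},{"jaw":0.4,"travel":[0.606,0.798,0],"turn":0},{"jaw":0.4,"travel":[0.606,0.798,0],"turn":0},{"jaw":0.4,"travel":[0.606,0.798,0],"turn":0}]'

```text
t: 16.85
ee_pos: [545.0, 414.3, 258.6]
ee_rot: [-180.0, -0.0, -159.7]
contact_force: [-0.2, -0.6, -0.1]
gripper_width: 41.3
grasp_force: 28.5
```

Run:
```python
from h import *
f=wgrab(); np.savez('w7.npz',**f); print(f['p'],f['q'])
save({'image':cv2.resize(f['image'][110:300,150:400],None,fx=3,fy=3,interpolation=cv2.INTER_CUBIC)},'w7.png')
print(wproj(f,[472.5,388.6,34]),wproj(f,[472.5,388.6,12]),wproj(f,[427.6,331.4,34]))
```

```text
[544.98971264 414.34589676 258.6124454 ] [-1.79988674e+02 -2.27509060e-02 -1.59731847e+02]
(np.float64(261.752501423333), np.float64(94.706270644645)) (np.float64(261.73630971120315), np.float64(94.46276022607455)) (np.float64(229.11471335412767), np.float64(43.7359709508531))
```

View pics/w7.png

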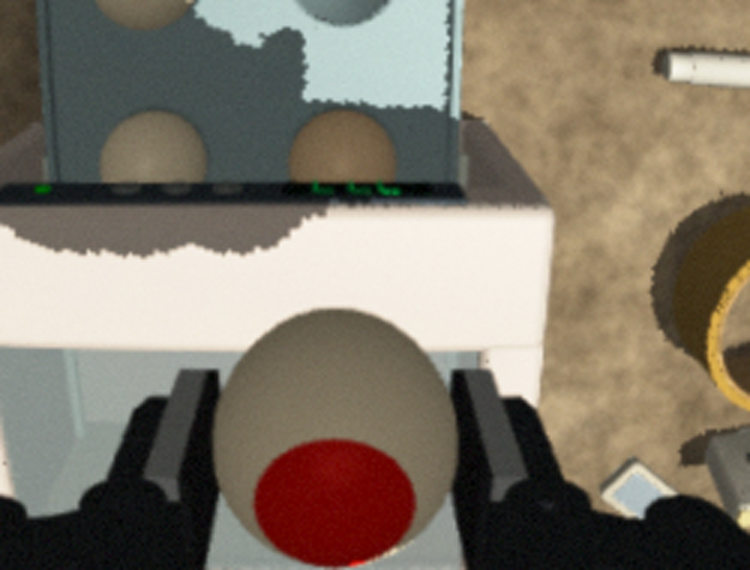

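The crop shows the egg held upright and centred between the pads; the pocket lies just above it in the full frame at about row 95. I measure it there.

Run:
```python
from h import *
f=load('w7.npz'); im=f['image']
g=cv2.cvtColor(im,cv2.COLOR_RGB2GRAY)
for v in range(64,126,3): print(v,' '.join('%3d'%x for x in g[v,225:305:3]))
```

```text
64 122 135 143 152 160 167 174 177 179 181 187 182 186 186 186 188 182 180 177 172 164 162 159 148 138  91 182
67 197 199 196 197 200 201 200 200 202 201 202 201 202 204 204 201 205 205 205 206 203 205 205 206 206 123 194
70 194 198 198 199 198 199 202 200 202 200 203 202 205 203 206 205 205 205 204 205 210 206 206 207 206 132 196
73 198 199 200 198 203 201 199 203 201 199 203 203 204 203 204 203 203 204 206 206 207 208 207 207 206 141 197
76 199 199 199 201 199 198 202 199 202 202 203 202 203 202 205 206 207 205 207 208 208 207 208 208 209  94 192
79 198 200 199 197 201 201 201 202 203 202 206 206 203 203 204 203 209 208 207 210 206 208 207 210 211 124 196
82 199 198 197 199 199 199 200 203 202 201 201 175 141 131 140 170 205 206 208 206 206 210 210 210 209  91 195
85 196 198 197 199 198 198 200 201 202 181 130 129 119 117 112 101 101 193 204 207 209 209 209 211 211  99 198
88 195 194 198 196 200 201 201 203 177 134 130 127 124 118 111 105  99  95 188 212 211 211 211 211 210 101 195
91 196 197 197 199 197 199 202 197 136 133 134 133 142 141 124 106 101  94 108 207 208 209 210 210 21
[... 539 characters left out ...]
 209 209 212 211 209  79 194
109 196 196 199 197 199 200 200 200 134 132 130 128 121 117 109  96  97  93 114 208 210 211 209 211 214  96 206
112 197 199 199 196 199 200 200 201 185 129 124 122 117 112 108  99  98 107 192 211 209 210 209 212 212  94 197
115 199 195 196 199 200 198 202 199 203 188 105 113 114 110 106  96 104 197 209 212 211 213 212 211 212  87 190
118 198 198 200 200 199 203 198 188 200 204 199 189 139 145 144 187 208 209 209 207 211 212 210 210 209 101 193
121  79 199 201 202 114 125  74  79  80 203 203 205 206 207 208 205 207 208 207 208 211 211 211 212 210  93 189
124  78 146 152 193 131  78  81  79  79 199 203 204 204 207 208 209 208 210 209 210 210 211 211 211 212  89 192
```

Run:
```python
from h import *
f=load('w7.npz'); g=cv2.cvtColor(f['image'],cv2.COLOR_RGB2GRAY)
m=np.zeros_like(g); m[79:120,244:286]=(g[79:120,244:286]<168)*255; m[116:,:252]=0
c=max(cv2.findContours(m,cv2.RETR_EXTERNAL,cv2.CHAIN_APPROX_NONE)[0],key=len)[:,0]
w=np.array([wonz(f,u,v,34)[:2] for u,v in c],np.float32); e=cv2.fitEllipse(w); print('rim',e)
b=np.zeros_like(g); b[90:109,255:273]=(g[90:109,255:273]>165)*255; mm=cv2.moments(b,True); print('bottom',wonz(f,mm['m10']/mm['m00'],mm['m01']/mm['m00'],12))
# egg in hand: top seal centre, tool coords
h=cv2.cvtColor(f['image'],cv2.COLOR_RGB2HSV); r=cv2.inRange(h,(0,150,60),(4,255,255))|cv2.inRange(h,(172,150,60),(180,255,255)); r[:230]=0
k=cv2.moments(r,True); zt=f['p'][2]-48.6+67; print('seal',wonz(f,k['m10']/k['m00'],k['m01']/k['m00'],zt)-f['p'],k['m00'])
```

```text
rim ((477.4187316894531, 393.2290954589844), (43.205928802490234, 43.53395080566406), 102.85092163085938)
bottom [477.71684022 392.032446    12.        ]
seal [ 1.37683103 -4.5399661  18.4       ] 2204.0
```

Emit:
play_rows --deltas '[{"jaw":0.4,"travel":[-0.1,-0.033,0],"turn":0},{"jaw":0.4,"travel":[-0.2,-0.066,-0.04],"turn":0},{"jaw":0.4,"travel":[-0.27,-0.087,-0.14],"turn":0},{"jaw":0.4,"travel":[-0.27,-0.087,-0.28],"turn":0},{"jaw":0.4,"travel":[-0.27,-0.087,-0.42],"turn":0},{"jaw":0.4,"travel":[-0.27,-0.087,-0.55],"turn":0},{"jaw":0.4,"travel":[-0.27,-0.087,-0.66],"turn":0},{"jaw":0.4,"travel":[-0.27,-0.087,-0.72],"turn":0},{"jaw":0.4,"travel":[-0.27,-0.087,-0.732],"turn":0},{"jaw":0.4,"travel":[-0.27,-0.087,-0.732],"turn":0}]'

```text
t: 17.9
ee_pos: [478.2, 393.5, 76.0]
ee_rot: [180.0, 0.0, -159.7]
contact_force: [1.0, -0.6, -0.4]
gripper_width: 41.1
grasp_force: 28.5
```

Emit:
play_rows --deltas '[{"jaw":0.4,"travel":[0,0,0],"turn":0},{"jaw":0.4,"travel":[0,0,0],"turn":0}]'

```text
t: 18.1
ee_pos: [478.8, 394.0, 76.8]
ee_rot: [179.9, 0.1, -159.7]
contact_force: [0.0, -0.4, -0.5]
gripper_width: 41.7
grasp_force: 28.5
```

Run:
```python
from h import *
f=wgrab(); np.savez('w8.npz',**f); g=f['image']
print(f['p'],f['q'],robot.sense()['contact_force'])
save({'image':cv2.resize(g[90:310,130:390],None,fx=3,fy=2.7,interpolation=cv2.INTER_CUBIC)},'w8.png')
t=robot.grab_frame('scene'); np.savez('sc8.npz',**t)
for z in (12,34): print(z,wproj(f,[477.5,392.7,z]))
```

```text
[478.77716878 393.99862895  76.77993843] [ 1.79939869e+02  1.23333078e-01 -1.59705418e+02] [-0.40143747 -0.04500253 -0.1644211 ]
12 (np.float64(259.3011488094181), np.float64(206.40225240611298))
34 (np.float64(259.109948627457), np.float64(219.52259108943431))
```

View pics/w8.png

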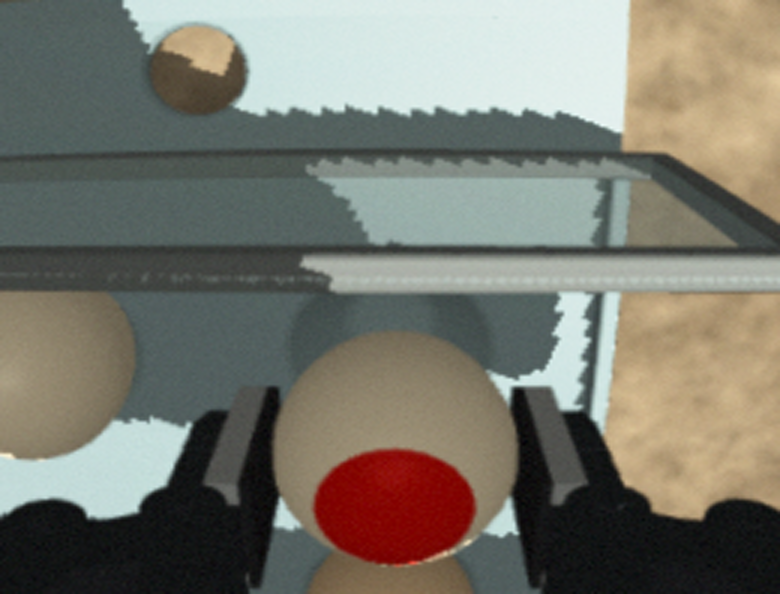

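The crop shows the egg upright between the pads above the pocket (rim columns 290–490, egg centred at 396, so it lines up laterally). The panel is in front and the finger hole is at (198,69), so I use the hole to cross-check the fore-aft position.

Run:
```python
from h import *
f=load('w8.npz'); u=np.array([.9377,.3474]); n=np.array([-.3474,.9377])
H=wonz(f,130+198/3,90+69/2.7,34)[:2]; print('hole',H)
for L in (62,66): print(L,H+L*u+38*n)
W=lambda x,y,z: wonz(f,130+x/3,90+y/2.7,z)[:2]
pf=W(400,155,108)@u   # front top edge?
print('panel top back edge u',W(400,292,108)@u, 'front',W(400,248,108)@u,'hole u',H@u,'egg u',f['p'][:2]@u,'pocket w7',np.array([477.5,392.7])@u)
print('rim sides',W(290,340,34),W(490,340,34), 'n mid',((W(290,340,34)+W(490,340,34))/2)@n,'TCP n',f['p'][:2]@n,'pocket n',np.array([477.5,392.7])@n,'hole n+38',H@n+38)
print('side edge tray, n', W(610,300,34)@n)
```

```text
hole [428.20131148 335.08920827]
62 [473.13751148 392.26060827]
66 [476.88831148 393.65020827]
panel top back edge u 541.2864766872657 front 535.2056026575359 hole u 517.9343607261011 egg u 585.8244748682839 pocket w7 584.17573
rim sides [482.41374543 372.3926271 ] [467.60709987 412.36750132] n mid 202.91616538225145 TCP n 203.12532593489723 pocket n 202.35128999999998 hole n+38 203.45601499047015
side edge tray, n 249.63648435378738
```

Emit:
play_rows --deltas '[{"jaw":0.4,"travel":[-0.006,-0.002,-0.01],"turn":0},{"jaw":0.4,"travel":[-0.006,-0.002,-0.025],"turn":0},{"jaw":0.4,"travel":[-0.006,-0.002,-0.04],"turn":0},{"jaw":0.4,"travel":[-0.006,-0.002,-0.055],"turn":0},{"jaw":0.4,"travel":[-0.006,-0.002,-0.07],"turn":0},{"jaw":0.4,"travel":[-0.006,-0.002,-0.08],"turn":0},{"jaw":0.4,"travel":[-0.006,-0.002,-0.088],"turn":0},{"jaw":0.4,"travel":[-0.006,-0.002,-0.09],"turn":0},{"jaw":0.4,"travel":[-0.006,-0.002,-0.09],"turn":0}]'

```text
t: 19.1
ee_pos: [476.6, 392.9, 52.8]
ee_rot: [-180.0, -0.0, -159.7]
contact_force: [-0.3, -0.4, -0.0]
gripper_width: 41.2
grasp_force: 28.5
```

Emit:
play_rows --deltas '[{"jaw":0.4,"travel":[0,0,-0.003],"turn":0},{"jaw":0.4,"travel":[0,0,-0.006],"turn":0},{"jaw":0.4,"travel":[0,0,-0.008],"turn":0},{"jaw":0.4,"travel":[0,0,-0.008],"turn":0},{"jaw":0.4,"travel":[0,0,-0.008],"turn":0}]'

```text
t: 19.6
ee_pos: [476.6, 392.9, 50.8]
ee_rot: [180.0, 0.0, -159.7]
contact_force: [-0.3, 0.8, -1.0]
gripper_width: 41.5
grasp_force: 28.5
```

Emit:
play_rows --deltas '[{"jaw":0.4,"travel":[0,0,-0.002],"turn":0},{"jaw":0.4,"travel":[0,0,-0.004],"turn":0},{"jaw":0.4,"travel":[0,0,-0.005],"turn":0},{"jaw":0.4,"travel":[0,0,-0.005],"turn":0},{"jaw":0.4,"travel":[0,0,-0.005],"turn":0}]'

```text
t: 20.1
ee_pos: [476.6, 392.6, 49.6]
ee_rot: [-180.0, -0.0, -159.7]
contact_force: [-0.2, -4.0, 3.5]
gripper_width: 41.1
grasp_force: 28.8
```

Emit:
play_rows --deltas '[{"jaw":0.5,"travel":[0,0,0],"turn":0},{"jaw":0.53,"travel":[0,0,0],"turn":0},{"jaw":0.56,"travel":[0,0,0],"turn":0},{"jaw":0.6,"travel":[0,0,0],"turn":0},{"jaw":0.63,"travel":[0,0,0],"turn":0},{"jaw":0.63,"travel":[0,0,0],"turn":0},{"jaw":0.63,"travel":[0,0,0],"turn":0}]'

```text
t: 20.8
ee_pos: [476.5, 393.0, 49.6]
ee_rot: [180.0, 0.0, -159.7]
contact_force: [-0.8, -0.5, -0.3]
gripper_width: 53.8
grasp_force: 0.0
```

Emit:
play_rows --deltas '[{"jaw":0.63,"travel":[0,0,0.03],"turn":0},{"jaw":0.63,"travel":[0,0,0.08],"turn":0},{"jaw":0.63,"travel":[0,0,0.16],"turn":0},{"jaw":0.63,"travel":[0,0,0.28],"turn":0},{"jaw":0.63,"travel":[0,0,0.42],"turn":0},{"jaw":0.63,"travel":[0,0,0.5],"turn":0},{"jaw":0.63,"travel":[0,0,0.5],"turn":0},{"jaw":0.63,"travel":[0,0,0.5],"turn":0}]'

```text
t: 21.6
ee_pos: [476.7, 393.1, 175.7]
ee_rot: [179.9, 0.1, -159.7]
contact_force: [-0.1, -0.1, -1.1]
gripper_width: 53.9
grasp_force: 0.0
```

Run:
```python
from h import *
f=wgrab(); np.savez('w9.npz',**f); print(f['p'])
h=cv2.cvtColor(f['image'],cv2.COLOR_RGB2HSV); r=cv2.inRange(h,(0,150,50),(4,255,255))|cv2.inRange(h,(172,150,50),(180,255,255))
n,l,s,c=cv2.connectedComponentsWithStats(r)
for i in range(1,n):
    if s[i,4]>100:
        w=np.array([wonz(f,u,v,67)[:2] for v,u in np.argwhere(l==i)],np.float32); print(s[i],c[i],cv2.minAreaRect(w))
```

```text
[476.71465076 393.13290772 175.69005533]
[ 77  49  21  26 429] [87.28671329 61.55477855] ((419.1817932128906, 208.62786865234375), (23.308624267578125, 22.207630157470703), 18.95857048034668)
[  4  56  14  22 246] [10.75609756 66.43089431] ((442.32537841796875, 106.71174621582031), (22.908254623413086, 22.144367218017578), 18.21943473815918)
[246 174  28  27 619] [259.57027464 186.9628433 ] ((475.9182434082031, 391.90167236328125), (23.290294647216797, 23.010757446289062), 20.32562255859375)
[ 41 297  39  31 250] [ 59.52 313.18] ((740.61181640625, 199.81741333007812), (9.795255661010742, 132.2933807373047), 55.88428497314453)
```

The seal is at (475.9,391.9) and appears round, so the egg stands upright in the pocket. Next I bring the shut fingers in front of the panel.

Emit:
play_rows --deltas '[{"jaw":0.3,"travel":[-0.1,-0.1,0],"turn":0},{"jaw":0,"travel":[-0.2,-0.2,0],"turn":0},{"jaw":0,"travel":[-0.243,-0.25,0],"turn":0},{"jaw":0,"travel":[-0.243,-0.25,0],"turn":0},{"jaw":0,"travel":[-0.243,-0.25,-0.1],"turn":0},{"jaw":0,"travel":[-0.243,-0.25,-0.22],"turn":0},{"jaw":0,"travel":[-0.243,-0.25,-0.32],"turn":0},{"jaw":0,"travel":[-0.243,-0.25,-0.351],"turn":0},{"jaw":0,"travel":[-0.243,-0.25,-0.351],"turn":0}]'

```text
t: 22.55
ee_pos: [415.6, 330.2, 85.6]
ee_rot: [-179.9, -0.1, -159.7]
contact_force: [-0.0, -0.8, 0.3]
gripper_width: 0.2
grasp_force: 0.0
```

Emit:
play_rows --deltas '[{"jaw":0,"travel":[0.02,0.0074,0],"turn":0},{"jaw":0,"travel":[0.036,0.0133,0],"turn":0},{"jaw":0,"travel":[0.052,0.0193,0],"turn":0},{"jaw":0,"travel":[0.07,0.0259,0],"turn":0},{"jaw":0,"travel":[0.09,0.0333,0],"turn":0},{"jaw":0,"travel":[0.115,0.0426,0],"turn":0},{"jaw":0,"travel":[0.14,0.0519,0],"turn":0},{"jaw":0,"travel":[0.165,0.0611,0],"turn":0},{"jaw":0,"travel":[0.19,0.0704,0],"turn":0},{"jaw":0,"travel":[0.215,0.0796,0],"turn":0}]'

```text
t: 23.55
ee_pos: [470.1, 350.5, 86.8]
ee_rot: [-180.0, -0.0, -159.7]
contact_force: [-1.9, 0.2, 3.0]
gripper_width: 0.2
grasp_force: 1.2
```

Emit:
play_rows --deltas '[{"jaw":0,"travel":[0.025,0.0093,0],"turn":0},{"jaw":0,"travel":[0.05,0.0185,0],"turn":0},{"jaw":0,"travel":[0.075,0.0278,0],"turn":0},{"jaw":0,"travel":[0.1,0.037,0],"turn":0},{"jaw":0,"travel":[0.125,0.0463,0],"turn":0},{"jaw":0,"travel":[0.15,0.0556,0],"turn":0},{"jaw":0,"travel":[0.175,0.0648,0],"turn":0},{"jaw":0,"travel":[0.195,0.0722,0],"turn":0},{"jaw":0,"travel":[0.21,0.0778,0],"turn":0},{"jaw":0,"travel":[0.21,0.0778,0],"turn":0}]'

```text
t: 24.55
ee_pos: [522.9, 370.0, 86.8]
ee_rot: [180.0, 0.1, -159.7]
contact_force: [-0.2, -0.5, -0.2]
gripper_width: -0.5
grasp_force: 0.0
```

Emit:
play_rows --deltas '[{"jaw":0,"travel":[0.008,0.003,0],"turn":0},{"jaw":0,"travel":[0.016,0.006,0],"turn":0},{"jaw":0,"travel":[0.024,0.009,0],"turn":0},{"jaw":0,"travel":[0.03,0.0111,0],"turn":0},{"jaw":0,"travel":[0.034,0.0126,0],"turn":0},{"jaw":0,"travel":[0.034,0.0126,0],"turn":0}]'

```text
t: 25.15
ee_pos: [530.7, 373.1, 86.8]
ee_rot: [180.0, 0.0, -159.7]
contact_force: [-0.9, -1.2, -1.0]
gripper_width: -0.0
grasp_force: 0.4
```

Emit:
play_rows --deltas '[{"jaw":0,"travel":[0.006,0.0022,0],"turn":0},{"jaw":0,"travel":[0.012,0.0044,0],"turn":0},{"jaw":0,"travel":[0.016,0.006,0],"turn":0},{"jaw":0,"travel":[0.016,0.006,0],"turn":0}]'

```text
t: 25.55
ee_pos: [533.4, 374.0, 86.7]
ee_rot: [-180.0, -0.1, -159.7]
contact_force: [-7.1, -2.8, 4.2]
gripper_width: 0.1
grasp_force: 3.7
```

Emit:
play_rows --deltas '[{"jaw":0,"travel":[0.005,0.0019,0],"turn":0},{"jaw":0,"travel":[0.008,0.003,0],"turn":0},{"jaw":0,"travel":[0.008,0.003,0],"turn":0}]'

```text
t: 25.85
ee_pos: [533.4, 374.1, 86.7]
ee_rot: [-180.0, -0.4, -159.7]
contact_force: [-15.3, -7.8, 12.4]
gripper_width: -0.0
grasp_force: 8.1
```

The force rises with no motion, so the tray is at its home stop. I back off and verify.

Emit:
play_rows --deltas '[{"jaw":0,"travel":[-0.03,-0.011,0],"turn":0},{"jaw":0,"travel":[-0.12,-0.044,0],"turn":0},{"jaw":0,"travel":[-0.28,-0.104,0.05],"turn":0},{"jaw":0,"travel":[-0.4,-0.148,0.25],"turn":0},{"jaw":0,"travel":[-0.52,-0.16,0.45],"turn":0},{"jaw":0,"travel":[-0.52,-0.16,0.65],"turn":0},{"jaw":0,"travel":[-0.52,-0.16,0.84],"turn":0},{"jaw":0,"travel":[-0.52,-0.16,0.84],"turn":0},{"jaw":0,"travel":[-0.52,-0.16,0.84],"turn":0}]'

```text
t: 26.75
ee_pos: [407.9, 336.3, 299.6]
ee_rot: [179.8, 0.3, -159.7]
contact_force: [0.6, -1.3, -0.8]
gripper_width: 0.1
grasp_force: 0.0
```

Run:
```python
from h import *
f=wgrab(); np.savez('w10.npz',**f); print(f['p'],robot.sense()['contact_force'])
hsv=cv2.cvtColor(f['image'],cv2.COLOR_RGB2HSV); u=np.array([.9377,.3474])
m=cv2.inRange(hsv,(80,15,120),(115,120,255)); m[:200]=0; m[270:]=0; P=[]
for c in list(range(205,218,3))+list(range(235,312,4)):
    q=np.argwhere(m[:,c])
    if len(q): P.append(wonz(f,c,q.min()-.5,34)[:2]@u)
print('front edge u',np.median(P),np.std(P),len(P),'home (w3)',np.array([527.65,371.43])@u-18)
mo=cv2.inRange(hsv,(5,180,150),(18,255,255)); n,l,s,c=cv2.connectedComponentsWithStats(mo)
for i in range(1,n):
    if s[i,4]>150:
        w=np.array([wonz(f,a,b,69)[:2] for b,a in np.argwhere(l==i)],np.float32); print('orange',s[i],cv2.minAreaRect(w))
t=robot.grab_frame('top'); a=load('top.npz')['image'].astype(int); d=np.abs(t['image'].astype(int)-a).sum(2)>90
d=cv2.morphologyEx(d.astype(np.uint8),cv2.MORPH_OPEN,np.ones((3,3))); n,l,s,c=cv2.connectedComponentsWithStats(d); print([list(x) for x in s[1:] if x[4]>12])
```

```text
[407.91263182 336.30481076 299.63760354] [-0.59869754 -0.58005369 -0.51458719]
front edge u 604.6594677026513 0.6102222201248823 24 home (w3) 605.812187
orange [ 28  90  19  56 477] ((460.2744140625, 1.7831096649169922), (19.005962371826172, 89.48182678222656), 83.69947052001953)
[[np.int32(359), np.int32(207), np.int32(14), np.int32(12), np.int32(135)], [np.int32(119), np.int32(222), np.int32(137), np.int32(162), np.int32(5100)], [np.int32(212), np.int32(222), np.int32(67), np.int32(28), np.int32(1110)], [np.int32(101), np.int32(250), np.int32(22), np.int32(20), np.int32(165)], [np.int32(248), np.int32(270), np.int32(49), np.int32(11), np.int32(449)], [np.int32(116), np.int32(273), np.int32(13), np.int32(15), np.int32(76)], [np.int32(127), np.int32(291), np.int32(4), np.int32(4), np.int32(14)], [np.int32(168), np.int32(293), np.int32(5), np.int32(12), np.int32(46)], [np.int32(0), np.int32(306), np.int32(113), np.int32(78), np.int32(4891)], [np.int32(249), np.int32(311), np.int32(93), np.int32(30), np.int32(1814)], [np.int32(140), np.int32(316), np.int32(4), np.int32(7), np.int32(24)], [np.int32(154), np.int32(341), np.int32(4), np.int32(4), np.int32(14)], [np.int32(338), np.int32(349), np.int32(4), np.int32(7), np.int32(25)], [np.int32(280), np.int32(365), np.int32(11), np.int32(19), np.int32(92)]]
```

```bash
python3 -c "
from plant import robot
print(robot.finish_job())"
```

```text
the job is handed in; nothing more can be done
None
```

I handed the job in at about 27 s with the tray pushed to its home stop, the sealed egg released upright in the vacant pocket, and the hook back on its rest within about 1 mm. Before-and-after top views showed no bystander or other egg moved; the judge's result was not returned.

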